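# Close up the fused terminal box

### The job

Put the terminal box back in service: swing the raised orange fuse carrier fully down into its holder, seat the dark cover plate flat on the box rim over the two guide pins, then swing the red latch round until it lies straight over the cover. Leave the tools and parts lying around it where they are.

Things in the scene. Friction and masses are not known exactly. Their poses are not given: they have to be found in the camera images.
- box_mouth (a point): Centre of the open top of a light grey terminal box fixed to the bench, at rim height, 62 mm above the bench. Box 100 mm along its x, 150 mm along its y, walls 4 mm; z up. Black cable glands stick out 19 mm at the +y end, the latch boss 25 mm at the -y end, low fixing lugs 18 mm at the sides.
- pin_a (a point): Foot, at rim height, of a steel guide pin in the box's corner at x = +36, y = -60 mm from box_mouth: 8 mm thick, 15 mm tall, the upper 8 mm tapered to 3 mm. Its axes are the box's.
- pin_b (a point): Foot of the other, equal guide pin, in the opposite corner at x = -36, y = +60 mm.
- fuse_carrier (a joint): Hinge angle of the orange fuse carrier in the box: 0 = fully down (its stop), 1.57 = upright. It stays where it is left (friction 0.1 N m, 2 to 3 N at its end). Hinge line: parallel to the box's y, at x = -26 mm, 14 mm below the rim; when down it reaches from there towards +x, 56 mm long, 22 mm wide, centred on y = 0, its top 5 mm below the rim. Raised, it keeps the cover off.
- carrier_end (a point): Point in the middle of the carrier's thickness (12 mm) near its free end, 50 mm from the hinge line. Its own x runs from hinge to free end, its own z out of the face that is on top when the carrier is down (6 mm away).
- latch (a joint): Angle of the red swing latch about an upright axis at the box's x = 0, y = -88 mm: 0 = pointing along the box's +y, over the cover (its stop); 1.57 = along -x, clear of it; up to 2.2. Closing is clockwise from above. It stays where it is left (friction 0.04 N m). Bar 16 mm wide, reaching 34 mm from the axis, 8 to 13 mm above the rim, so 2 mm above a seated cover.
- latch_wing (a point): Centre of the upright wing on the latch bar: 8 mm thick, 30 mm long (3 to 33 mm from the axis, along the bar), 24 mm high (13 to 37 mm above the rim). This point is 18 mm from the latch axis; its y points away from the axis along the bar.
- cover_grip (a point): Centre of the black grip rib on the loose dark grey cover plate (about 0.16 kg), which lies flat on the bench, grip up. Plate 98 mm (its x) by 148 mm (y) by 6 mm; rib in its middle 16 mm thick (x), 60 mm long (y), 24 mm high. Point 18 mm above the plate's underside, so 18 mm above box_mouth when seated. It fits either way round (half a turn).
- hole_a (a point): Centre, on the plate's top face, of a 12 mm hole through the cover at x = +36, y = -60 mm from cover_grip; it goes over a guide pin.
- hole_b (a point): The same for the other hole, at x = -36, y = +60 mm.
- yellow_screwdriver: Yellow-handled screwdriver lying on the bench, 174 mm long, 19 mm thick; a bystander. Origin at its underside.
- reel: Small reel of solder with blue flanges, 52 mm across, 34 mm high; a bystander. Origin at the centre of its underside.
- small_tin: Small round tin with a green lid, 45 mm across, 23 mm high; a bystander. Origin at the centre of its underside.
- red_driver: Stubby red screwdriver lying on the bench, 74 mm long, 20 mm thick; a bystander. Origin at its underside.
Mind the look-alikes: they are no part of the job. There is more than one size of the part that bears cover_grip; the job needs the larger.

How it is judged:
On the way, in this order (a step that is already met when the one before it is completed fails the run):
1. the fuse carrier has been swung down (value of joint fuse_carrier below 0.3 rad), for 0.2 s.
2. the cover is seated flat over both pins (horizontal distance between cover_grip and box_mouth below 0.005 m and z of cover_grip in the frame of box_mouth between 0.015 and 0.0205 m and angle between cover_grip's own z axis and vertical below 0.04 rad), for 0.2 s.
3. the latch lies over the cover (value of joint latch below 0.25 rad), for 0.2 s.
At the end, for the whole second after the job is handed in: The fuse carrier is down (within 0.12 rad of its stop), the cover lies flat on the rim over both pins (centred within 5 mm, within 2.5 mm of full depth, level within 0.04 rad, square within 0.06 rad, either way round) and the latch points over the cover (within 0.25 rad of straight) (all of step 2 and value of joint fuse_carrier below 0.12 rad and angle between the y axis of cover_grip and the y axis of box_mouth, either way round below 0.06 rad and value of joint latch below 0.25 rad); the robot touches nothing.
It fails at once if the yellow screwdriver was moved by more than 30 mm (distance of yellow_screwdriver from where it was at the start of the episode above 0.03 m).
It fails at once if the reel was moved by more than 30 mm (distance of reel from where it was at the start of the episode above 0.03 m).
It fails at once if the small tin was moved by more than 30 mm (distance of small_tin from where it was at the start of the episode above 0.03 m).
It fails at once if the red driver was moved by more than 30 mm (distance of red_driver from where it was at the start of the episode above 0.03 m).
It also fails if it takes over 67 s, if anything falls off the work surface, if the arm or the gripper's body presses on something with over 40 N, if the wrist force passes 120 N, or if a joint passes its speed limit or range.

### The arm

A 6-joint arm with a two-finger parallel gripper is mounted at the origin on a cart in front of the work surface, level with it; the furniture and walls round the work are solid. World frame = base frame: x ahead of the robot, y to its left, z up, the work surface at z = 0. Lengths are in m, angles in rad, forces in N, time in s.
With the tool pointing down it reaches from about 0.375 to 0.9 m from the base axis. Payload 3.1 kg.
Tool frame: the origin (TCP) lies midway between the tips of the shut fingers; the grasp point (between the pads) lies 19 mm behind it; z points along the fingers, y is the line along which they close (so a half turn about z gives the same grasp; the last joint's range is limited). The gripper opens to 87 mm and grips with 3 to 60 N. Pads are 19 mm wide; open, the fingers measure 117 mm over their backs; the gripper's body (75 mm by 190 mm) begins 51 mm behind the grasp point.
Start: joints at [-1.391, 0.527, 1.433, -0, 1.181, -0.178], TCP at [0.219, -0.585, 0.223] pointing down, gripper open.
Joint ranges: [-3.08, 3.08], [-0.75, 2.2], [0.22, 2.44], [-1.43, 4.57], [0, 2.65], [-2.85, 2.85]. Speed limits (rad/s): [2.79, 2.79, 3.14, 3.14, 3.14, 3.14].

### API

Orientations are given as a unit quaternion [x, y, z, w].
In Python, from rig import get_obs, cams, job gives the robot as it stands.
- The arm moves only by the tool servo_tool, never from a script. Its argument "moves" is text: rows parted by semicolons, each of 5 numbers parted by spaces: the shift along the tool's x, y, z in m, then the turn about the tool's z in degrees, then the finger opening in m, from 0 to 0.087. In form: dx dy dz spin claw; .... A call has 1 to 10 rows; each row is the pose to reach, as a shift and turn from the pose commanded when the call began, along the tool's axes at that moment; what a row does not reach only later rows make up. A row lasts 1/12 s, in which the tool goes at most 41.7 mm and 7.16 degrees, less where a joint would pass 70% of its speed; a pose out of reach is approached as far as the arm can. A call with a gripper value outside its range is refused whole. The fingers move at their own pace and stop on an object; "grip_force" is the grip in N (left out, the last holds). Time passes only in rows, so rows that repeat a pose let the fingers close. It gives the time, the measured TCP pose, the force, the opening and the grip force at its end, in the units of the state.
- get_obs(): the state, without advancing time (a new reading comes with each control period).
- cams.camera(name): name is "scene" or "top" or "wrist"; returns the picture (384x512x3 uint8, blue, green, red); there is no depth.
- cams.camera_model(name): a dict with "fx", "fy", "cx", "cy" (pixels), "R" (3x3) and "t" (3): a world point X has camera coordinates R X + t. Camera axes: x right, y down, z forward; pixel columns grow to the right and rows downward; lengths in m; the calibration is good to about 2 mm. A picture is of the moment at which its call begins: read the wrist's pose just before it. camera_model takes no time and is no camera call; for the wrist camera it gives the pose at the moment of the call.
- job.hand_in(): hands the job in; it is judged then, once.
The state is a dict: "time": time; "q": joint angles; "joint_velocities": joint speeds; "joint_torque": joint torques, N m; "position": TCP position; "tool_rot": TCP orientation; "ft_force": force on the tool from outside, world axes, zero at the start; "moment": the same for the moment, N m; "grip_width": finger opening in m; "grip_force": force on a finger pad.
Only numpy, scipy, OpenCV 4.12 (cv2) and the standard library are available. Lean on these libraries where they do the work, as an engineer would, in place of code of your own. Each camera call takes 0.05 s, during which the arm holds its last target. There are 200 camera calls.

## Working session

There is one attempt and no reset: what is moved stays moved. The work goes in short steps, Python scripts to look and compute and a tool call to move; the robot and the scene stay as the last step left them, time stands still between calls to the robot, and variables do not carry over. Pictures are saved under pics/ and viewed, at most 10 in all, crops included, and the job is handed in when it is done.

Besides the shell and the picture viewer there is one more tool, called after "Call:" by a JSON object that holds its "op" and its "data". servo_tool: Moves the arm, as the interface text tells. Its arguments: {"type":"object","properties":{"moves":{"type":"string"},"grip_force":{"type":"number"}},"required":["moves"]}

```bash
mkdir -p pics; ls
cat > h.py <<'E'
import numpy as np, cv2
from rig import get_obs, cams, job
from scipy.spatial.transform import Rotation as Rn
def ray(m,u,v):
    d=np.array([(u-m['cx'])/m['fx'],(v-m['cy'])/m['fy'],1.]); R=np.array(m['R']);t=np.array(m['t'])
    return -R.T@t, R.T@d
def plane(m,u,v,z):
    c,d=ray(m,u,v); return c+d*(z-c[2])/d[2]
def proj(m,X):
    p=np.array(m['R'])@np.array(X)+np.array(m['t']); return np.array([m['fx']*p[0]/p[2]+m['cx'],m['fy']*p[1]/p[2]+m['cy']])
def rel(X):
    o=get_obs(); return Rn.from_quat(o['tool_rot']).inv().apply(np.array(X)-np.array(o['position']))
E
python3 - <<'E'
from h import *
for n in('top','scene'):
    cv2.imwrite(f'pics/{n}0.png',cams.camera(n)); m=cams.camera_model(n); print(n,m['fx'],-np.array(m['R']).T@m['t'])
    for p in [(.4,-.4,0),(.4,.4,0),(.8,-.4,0),(.8,.4,0)]: print(p,proj(m,p).round())
o=get_obs(); print(o['time'],Rn.from_quat(o['tool_rot']).as_matrix().round(2))
E
```

```text
pics
top 462.94280938095335 [ 0.40276612 -0.0059824   1.43938184]
(0.4, -0.4, 0) [378. 256.]
(0.4, 0.4, 0) [119. 253.]
(0.8, -0.4, 0) [375. 129.]
(0.8, 0.4, 0) [125. 126.]
scene 382.74247891049697 [ 0.07935196 -0.98292003  0.69590576]
(0.4, -0.4, 0) [256. 307.]
(0.4, 0.4, 0) [163. 172.]
(0.8, -0.4, 0) [381. 260.]
(0.8, 0.4, 0) [252. 155.]
0.1 [[ 0.94  0.35 -0.  ]
 [ 0.35 -0.94  0.  ]
 [ 0.   -0.   -1.  ]]
```

View pics/top0.png

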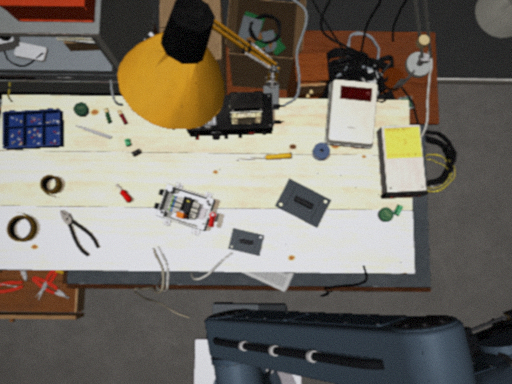

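View pics/scene0.png

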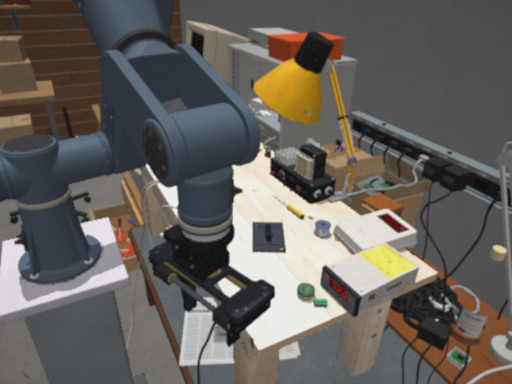

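The top view shows the box at about (188,207), with the orange carrier in it and the red latch at (213,218). Cover candidates are the large plate at (303,202) and the small look-alike at (247,241). I choose the large one. Red look-alikes are the stubby driver (124,193) and the latch (213,218). The other bystanders are the yellow driver (278,156), reel (320,151) and tin (387,214). Next, a close crop to check.

Run:
```python
from h import *
im=cams.camera('top'); m=cams.camera_model('top')
cv2.imwrite('pics/crop1.png',cv2.resize(im[170:260,145:345],None,fx=4,fy=4,interpolation=cv2.INTER_CUBIC))
g=im.max(2).astype(int)
mask=((g<110)).astype(np.uint8); mask[:165]=0; mask[262:]=0; mask[:,:225]=0;mask[:,345:]=0
cs,_=cv2.findContours(mask,cv2.RETR_EXTERNAL,cv2.CHAIN_APPROX_NONE)
for c in cs:
    if cv2.contourArea(c)<100: continue
    P=np.array([plane(m,u,v,0.006)[:2] for u,v in c[:,0]],np.float32)
    print(cv2.minAreaRect(c), cv2.minAreaRect(P))
```

```text
((245.956787109375, 241.49017333984375), (30.273439407348633, 19.502656936645508), 12.804265975952148) ((0.4384987950325012, 0.009209312498569489), (0.09316680580377579, 0.059729043394327164), 77.91620635986328)
((302.8297424316406, 202.57838439941406), (45.933074951171875, 29.854854583740234), 27.407575607299805) ((0.5612349510192871, -0.16647394001483917), (0.143056258559227, 0.09402882307767868), 63.116695404052734)
```

View pics/crop1.png

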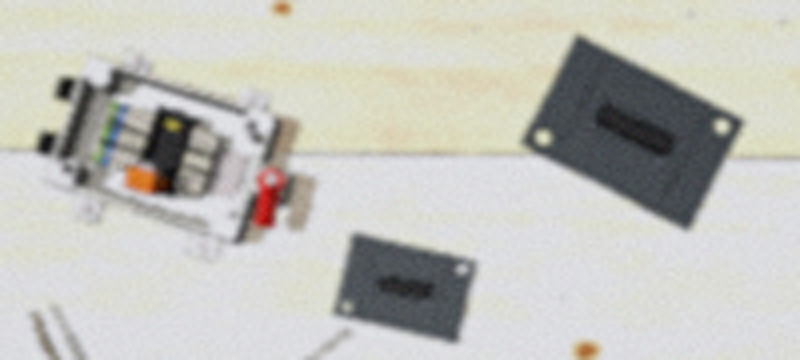

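The crop confirms it. The large dark plate has its rib at top (303,202) and holes at about (280.7,204) and (325.5,202). It measures 143x94 mm, so it is the 148x98 plate. The small one is 93x60 mm. The box has its latch at lower right and the orange carrier raised at about (180,214). Next, a closer look with the wrist camera.

Run:
```python
from h import *
m=cams.camera_model('wrist');c=-np.array(m['R']).T@m['t']
R=Rn.from_quat(get_obs()['tool_rot'])
print('cam in tool',rel(c),'axis',R.inv().apply(np.array(m['R'])[2]),m['fx'])
t=cams.camera_model('top')
print('box',plane(t,188.5,207.5,.062))
# lamp shade height: same point two views (tip of black cap)
s=cams.camera_model('scene')
c1,d1=ray(t,170,80);c2,d2=ray(s,290,95)
A=np.c_[d1,-d2];l=np.linalg.lstsq(A,c2-c1,rcond=None)[0];print('lamp',c1+d1*l[0],c2+d2*l[1])
```

```text
cam in tool [ 0.08381816  0.00089568 -0.1618057 ] axis [-0.30088136  0.00109761  0.95366095] 273.0720627826834
box [0.53588452 0.18143398 0.062     ]
lamp [0.83626237 0.20447241 0.31007183] [0.84730471 0.19829371 0.31315909]
```

Call:
{"op": "servo_tool", "data": {"moves": "0.44 -0.27 -0.08 -42 0.06;0.44 -0.27 -0.08 -42 0.06;0.44 -0.27 -0.08 -42 0.06;0.44 -0.27 -0.08 -42 0.06;0.44 -0.27 -0.08 -42 0.06;0.44 -0.27 -0.08 -42 0.06;0.44 -0.27 -0.08 -42 0.06;0.44 -0.27 -0.08 -42 0.06;0.44 -0.27 -0.08 -42 0.06;0.44 -0.27 -0.08 -42 0.06"}}

```text
time: 0.98
position: [0.4732, -0.2583, 0.2866]
tool_rot: [0.855, 0.519, -0.0, -0.0]
ft_force: [-0.1, -0.4, -0.3]
grip_width: 0.0599
grip_force: 0.0
```

Call:
{"op": "servo_tool", "data": {"moves": "0.122 0.035 0 0 0.06;0.122 0.035 0 0 0.06;0.122 0.035 0 0 0.06;0.122 0.035 0 0 0.06;0.122 0.035 0 0 0.06"}}

```text
time: 1.4
position: [0.5607, -0.1659, 0.2858]
tool_rot: [0.853, 0.521, -0.0, -0.0]
ft_force: [0.4, -0.3, 0.5]
grip_width: 0.0601
grip_force: 0.0
```

```bash
cat >> h.py <<'E'
def findcover(im,m):
    g=im.max(2); mask=cv2.morphologyEx((g<110).astype(np.uint8),cv2.MORPH_OPEN,np.ones((3,3)))
    cs,_=cv2.findContours(mask,cv2.RETR_EXTERNAL,cv2.CHAIN_APPROX_NONE)
    c=max(cs,key=lambda c:cv2.contourArea(c)*(cv2.contourArea(c)/max(1,np.prod(cv2.minAreaRect(c)[1]))>.8))
    return cv2.minAreaRect(np.array([plane(m,u,v,0.006)[:2] for u,v in c[:,0]],np.float32)),c
E
python3 - <<'E'
from h import *
m=cams.camera_model('wrist'); im=cams.camera('wrist'); cv2.imwrite('pics/w1.png',im)
o=get_obs();print(o['position'],o['time'])
r,c=findcover(im,m);print(r,c[:,0].min(0),c[:,0].max(0)); print(cv2.boxPoints(r))
# holes: bright blobs inside the plate contour
M=np.zeros(im.shape[:2],np.uint8);cv2.drawContours(M,[c],-1,1,-1);M=cv2.erode(M,np.ones((5,5)))
n,l,s,ce=cv2.connectedComponentsWithStats(((im.max(2)>120)&(M>0)).astype(np.uint8))
H=[plane(m,*ce[i],.006)[:2] for i in range(1,n) if s[i,4]>15];print(H,s[1:,4])
if len(H)==2: print(np.mean(H,0),np.linalg.norm(H[0]-H[1]))
E
```

```text
[ 0.559635   -0.16732965  0.28580282] 1.45
((0.5656533241271973, -0.16807936131954193), (0.14645299315452576, 0.09689491987228394), 62.8595085144043) [227 107] [287 196]
[[ 0.48913637 -0.21114248]
 [ 0.57536227 -0.2553434 ]
 [ 0.6421703  -0.12501624]
 [ 0.5559444  -0.08081532]]
[array([ 0.56109641, -0.09775714]), array([ 0.57079636, -0.23536584])] [52 22]
[ 0.56594638 -0.16656149] 0.1379501492223596
```

View pics/w1.png

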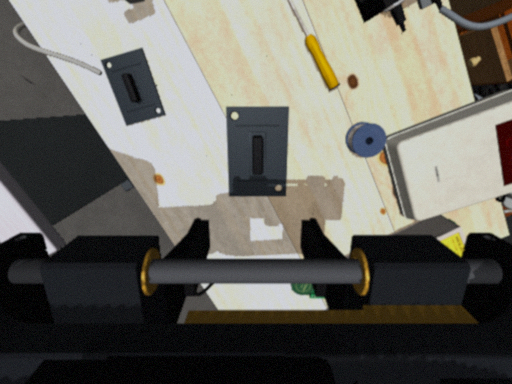

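The wrist view shows the large cover centred at about (257,151). Its holes are at (235,116) and (279,187), and the tool already matches its yaw. The reel (366,139) and yellow driver (322,60) are well clear. On to the box.

Call:
{"op": "servo_tool", "data": {"moves": "0.298 -0.181 0 -12 0;0.298 -0.181 0 -12 0;0.298 -0.181 0 -12 0;0.298 -0.181 0 -12 0;0.298 -0.181 0 -12 0;0.298 -0.181 0 -12 0;0.298 -0.181 0 -12 0;0.298 -0.181 0 -12 0;0.298 -0.181 0 -12 0;0.298 -0.181 0 -12 0"}}

```text
time: 2.28
position: [0.5355, 0.1814, 0.2863]
tool_rot: [0.795, 0.607, -0.0, -0.0]
ft_force: [-0.3, -0.7, 0.2]
grip_width: 0.0037
grip_force: 0.0
```

Run:
```python
from h import *
m=cams.camera_model('wrist'); im=cams.camera('wrist'); cv2.imwrite('pics/w2f.png',im)
import pickle; pickle.dump(m,open('w2.pkl','wb'))
o=get_obs();print(o['position'],o['tool_rot'],o['time'])
cv2.imwrite('pics/w2.png',cv2.resize(im[30:230,130:390],(780,600),interpolation=cv2.INTER_CUBIC))
```

```text
[0.53588307 0.17941977 0.28616513] [ 7.95335439e-01  6.06169279e-01 -5.63138001e-04  1.65691516e-04] 2.3333
```

View pics/w2.png

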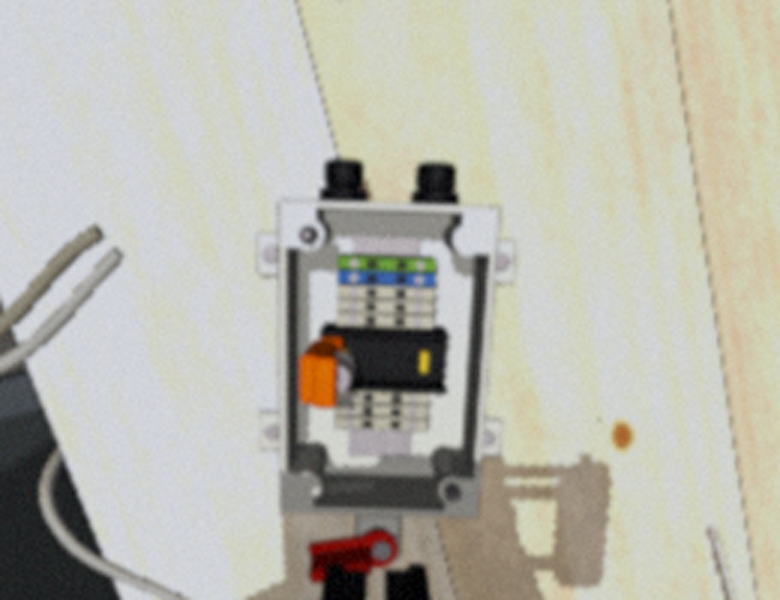

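The wrist crop shows the rim corners at crop (278,200), (499,207), (478,515) and (281,512), pin_b at (309,235), and pin_a at (452,490). The orange carrier end face is at (318,377) and the latch pivot at (381,549), with its bar pointing to -x.

```bash
cat > box.py <<'E'
from h import *
import pickle
m=pickle.load(open('w2.pkl','rb'))
f=lambda u,v:(u/3+130,v/3+30)
C=[plane(m,*f(*p),.062)[:2] for p in [(278,200),(499,207),(478,515),(281,512)]]
TL,TR,BR,BL=C
E
python3 - <<'E'
from box import *
for a,b in zip(C,C[1:]+C[:1]): d=b-a; print(np.linalg.norm(d).round(4),np.degrees(np.arctan2(d[1],d[0])))
print('corner centre',np.mean(C,0))
pa=plane(m,*f(452,490),.077)[:2];pb=plane(m,*f(309,235),.077)[:2]
d=pb-pa; yaw=np.arctan2(d[1],d[0])-np.arctan2(60,-36)   # box x yaw
print('pins',pa,pb,np.linalg.norm(d),'exp .1399',(pa+pb)/2,'box x yaw',np.degrees(yaw))
c=(pa+pb)/2
ex=np.array([np.cos(yaw),np.sin(yaw)]);ey=np.array([-ex[1],ex[0]])
print('tool yaw',2*np.degrees(np.arctan2(.6062,.7953)))
W=lambda x,y,z:np.r_[c+ex*x+ey*y,z]
g=lambda X:(proj(m,X)-[130,30])*3
for th in (1.2,1.4,1.57,1.7,1.9):
    k,s=np.cos(th),np.sin(th)
    # end face centre: 56 mm out from the hinge, mid thickness offset ~3 mm (local z)
    print(th,[g(W(-.026+.056*k-n*s,0,.048+.056*s+n*k)).round() for n in (-.003,.003,.009)])
for a in (1.3,1.57,1.9): print('latch',a,g(W(0,-.088,.075)),g(W(-.034*np.sin(a),-.088+.034*np.cos(a),.075)))
print(rel(W(0,0,.062)))
E
```

```text
0.0991 -16.999166820674517
0.1474 -106.75557244249633
0.099 163.81282922313378
0.1488 73.27709384215105
corner centre [0.54414089 0.19192029]
pins [0.56078352 0.12887229] [0.52838869 0.25930633] 0.13439666689807228 exp .1399 [0.5445861  0.19408931] box x yaw -17.015885356279004
tool yaw 74.63133529425257
1.2 [array([378., 378.]), array([365., 378.]), array([351., 379.])]
1.4 [array([353., 378.]), array([339., 379.]), array([325., 379.])]
1.57 [array([331., 378.]), array([316., 378.]), array([302., 378.])]
1.7 [array([313., 378.]), array([300., 377.]), array([286., 376.])]
1.9 [array([288., 376.]), array([275., 375.]), array([263., 374.])]
latch 1.3 [377.7624105 545.1070395] [311.2462398  525.93763813]
latch 1.57 [377.7624105 545.1070395] [308.5908345  543.08598119]
latch 1.9 [377.7624105 545.1070395] [312.1390539  563.80499162]
[0.01669775 0.00459641 0.22414505]
```

Everything agrees: the rim measures 99x148 mm, and the box centre is at (0.544, 0.193) with box x yaw -16.9°. The carrier stands at about 1.57 and the latch at about 1.6 to 1.7. I'll approach the carrier from -x with the fingers shut.

Call:
{"op": "servo_tool", "data": {"moves": "0.0165 -0.059 0.1 1.5 0;0.0165 -0.059 0.1 1.5 0;0.0165 -0.059 0.14 1.5 0;0.0165 -0.059 0.201 1.5 0;0.0165 -0.059 0.201 1.5 0;0.0165 -0.059 0.201 1.5 0"}}

```text
time: 2.83
position: [0.479, 0.2078, 0.0797]
tool_rot: [0.804, 0.594, -0.007, -0.003]
ft_force: [-0.4, 0.1, 0.0]
grip_width: 0.0004
grip_force: 0.0
```

Run:
```python
from h import *
o=get_obs();print(o['position'],o['ft_force'],o['grip_width'])
ex=np.array([np.cos(np.radians(-16.9)),np.sin(np.radians(-16.9))]);ey=np.array([-ex[1],ex[0]])
d=o['position'][:2]-np.array([.5443,.193]);print('box xy',d@ex,d@ey)
```

```text
[0.47901111 0.20781447 0.07966714] [-0.44466278  0.14039181  0.03092539] 0.00036690011281054945
box xy -0.06677589122403157 -0.004804936514411438
```

Call:
{"op": "servo_tool", "data": {"moves": "0.004 0 0 0 0;0.004 0.012 0 0 0;0.004 0.024 0 0 0;0.004 0.036 0 0 0;0.004 0.048 0.003 0 0;0.004 0.060 0.007 0 0;0.004 0.072 0.011 0 0;0.004 0.076 0.016 0 0;0.004 0.077 0.022 0 0;0.004 0.077 0.027 0 0"}}

```text
time: 3.67
position: [0.5617, 0.1925, 0.0585]
tool_rot: [0.804, 0.595, 0.002, 0.001]
ft_force: [1.4, 0.3, 2.3]
grip_width: 0.0006
grip_force: 1.2
```

Call:
{"op": "servo_tool", "data": {"moves": "0 0 0.001 0 0;0 0 0.002 0 0;0 0 0.002 0 0"}}

```text
time: 3.92
position: [0.5607, 0.1926, 0.0573]
tool_rot: [0.803, 0.596, 0.002, 0.002]
ft_force: [2.6, -2.8, 4.9]
grip_width: 0.0003
grip_force: 2.7
```

Call:
{"op": "servo_tool", "data": {"moves": "0 0.004 0.002 0 0;0 0.004 0.004 0 0;0 0.004 0.004 0 0"}}

```text
time: 4.17
position: [0.561, 0.1925, 0.0564]
tool_rot: [0.803, 0.595, -0.001, -0.001]
ft_force: [-6.6, 0.0, 30.3]
grip_width: 0.0004
grip_force: 14.6
```

Call:
{"op": "servo_tool", "data": {"moves": "0 0 -0.03 0 0;0 -0.015 -0.17 0 0.05;0 -0.015 -0.17 0 0.05;0 -0.015 -0.17 0 0.05;0 -0.015 -0.17 0 0.05;0 -0.015 -0.17 0 0.05;0 -0.015 -0.17 0 0.05;0 -0.015 -0.17 0 0.05"}}

```text
time: 4.83
position: [0.5464, 0.1959, 0.2205]
tool_rot: [0.803, 0.595, -0.002, -0.001]
ft_force: [-0.2, -0.1, -0.7]
grip_width: 0.0391
grip_force: 0.0
```

Run:
```python
from h import *
m=cams.camera_model('wrist'); im=cams.camera('wrist'); cv2.imwrite('pics/w3f.png',im)
import pickle; pickle.dump(m,open('w3.pkl','wb'))
o=get_obs();print(o['position'],o['tool_rot'],o['time'])
cv2.imwrite('pics/w3.png',cv2.resize(im[40:240,150:370],(660,600),interpolation=cv2.INTER_CUBIC))
```

```text
[0.54640701 0.19579974 0.22005286] [ 0.80348118  0.59532447 -0.00229726 -0.00122211] 4.8833
```

View pics/w3.png

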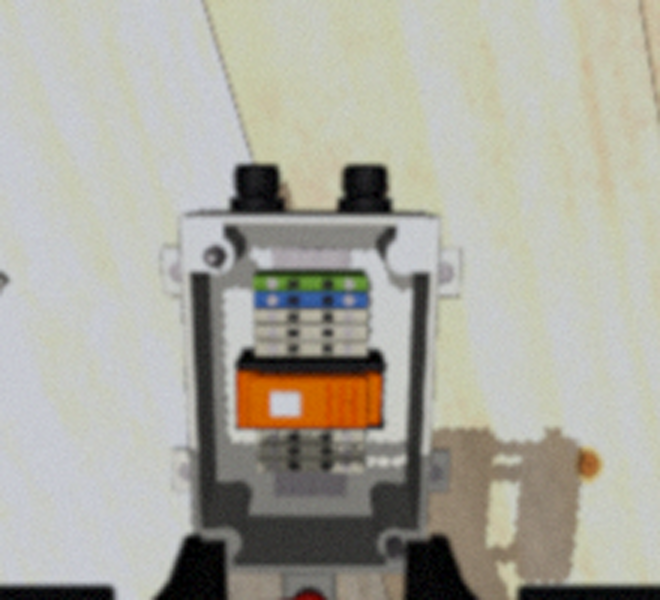

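The carrier lies flat, orange at crop (310,400). Pin_b is at (215,257), pin_a at (395,545), and the rim's upper corners are at (183,213) and (438,213). I'll refine the box pose and work out the move to the cover.

Run:
```python
from h import *
import pickle
m=pickle.load(open('w3.pkl','rb')); f=lambda u,v:(u/3+150,v/3+40)
for zz in (.062,.07,.077):
    pa=plane(m,*f(395,545),zz)[:2];pb=plane(m,*f(215,257),zz)[:2];d=pb-pa
    print(zz,np.linalg.norm(d),(pa+pb)/2,np.degrees(np.arctan2(d[1],d[0])-np.arctan2(60,-36)))
a,b=[plane(m,*f(*p),.062)[:2] for p in((183,213),(438,213))]
d=b-a;yaw=np.arctan2(d[1],d[0]);ex=d/np.linalg.norm(d);ey=np.array([-ex[1],ex[0]])
print(np.linalg.norm(d),np.degrees(yaw),(a+b)/2-.075*ey)
print('cover rel',rel([.566,-.167,.018]),'tool yaw',2*np.degrees(np.arctan2(.5953,.8035)))
```

```text
0.062 0.140619158268125 [0.54379353 0.19132689] -16.820588495162347
0.07 0.13710555879988479 [0.54450793 0.19341419] -16.820588495162323
0.077 0.13403115926517462 [0.54513302 0.19524059] -16.820588495162347
0.0960859720949629 -16.885652206722295 [0.54454382 0.19266108]
cover rel [-0.34092277  0.12533133  0.20222913] tool yaw 73.06828301212016
```

Call:
{"op": "servo_tool", "data": {"moves": "-0.341 0.125 0 10.2 0.06;-0.341 0.125 0 10.2 0.06;-0.341 0.125 0 10.2 0.06;-0.341 0.125 0 10.2 0.06;-0.341 0.125 0 10.2 0.06;-0.341 0.125 0.09 10.2 0.06;-0.341 0.125 0.09 10.2 0.06;-0.341 0.125 0.09 10.2 0.06;-0.341 0.125 0.09 10.2 0.06;-0.341 0.125 0.09 10.2 0.06"}}

```text
time: 5.72
position: [0.5662, -0.1708, 0.127]
tool_rot: [0.854, 0.52, -0.002, -0.003]
ft_force: [-0.7, 0.5, -0.8]
grip_width: 0.06
grip_force: 0.0
```

Run:
```python
from h import *
m=cams.camera_model('wrist'); im=cams.camera('wrist'); cv2.imwrite('pics/w4.png',im)
o=get_obs();print(o['position'],o['tool_rot'],o['time'])
# rib is darker than plate; holes bright
g=cv2.GaussianBlur(im,(3,3),0).max(2)
r,c=findcover(im,m);print(r,c[:,0].min(0),c[:,0].max(0)); print(rel([*r[0],.018]),2*np.degrees(np.arctan2(o['tool_rot'][1],o['tool_rot'][0])))
```

```text
[ 0.56615391 -0.17062933  0.12705567] [ 0.85458576  0.51929678 -0.0024598  -0.00282442] 5.7667
((0.44582659006118774, 0.007143493741750717), (0.09782106429338455, 0.06668061017990112), 77.4670639038086) [ 4 15] [110 136]
[ 0.10249767 -0.18788216  0.11031548] 62.57067427279815
```

View pics/w4.png

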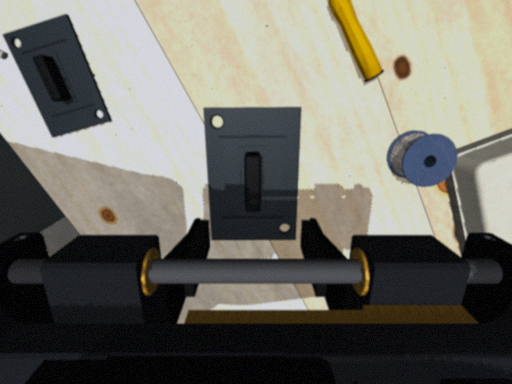

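The large cover fills the middle. Its top corners are at (205,107) and (300,107), with holes at (217,121) and (285,227). The rib is at (253,181).

Run:
```python
from h import *
m=cams.camera_model('wrist')
a,b,tl,tr=[plane(m,*p,.006)[:2] for p in((217,121.5),(285,227.5),(204.5,107),(300.5,107))]
d=a-b;print(np.linalg.norm(d),(a+b)/2,'x yaw',np.degrees(np.arctan2(d[1],d[0])-np.arctan2(60,-36)))
d=tr-tl;ex=d/np.linalg.norm(d);ey=np.array([-ex[1],ex[0]]);c=(tl+tr)/2-.074*ey
print(np.linalg.norm(d),c,np.degrees(np.arctan2(d[1],d[0])))
r=plane(m,253,181,.03);print('rib',r,rel([*((a+b)/2),.009]))
print(get_obs()['position'])
```

```text
0.1382734012049886 [ 0.56668869 -0.16648443] x yaw -26.699592591651765
0.09543057683149747 [ 0.56580347 -0.1672505 ] -27.39626439520387
rib [ 0.56847653 -0.16367297  0.03      ] [ 0.00407531 -0.00056319  0.11805796]
[ 0.56615391 -0.17062933  0.12705567]
```

Call:
{"op": "servo_tool", "data": {"moves": "0.003 0 0.04 0 0.06;0.003 0 0.08 0 0.06;0.003 0 0.105 0 0.06;0.003 0 0.115 0 0.06;0.003 0 0.118 0 0.06;0.003 0 0.118 0 0.06"}}

```text
time: 6.27
position: [0.5697, -0.163, 0.014]
tool_rot: [0.853, 0.522, -0.0, -0.001]
ft_force: [-0.2, -0.4, -0.9]
grip_width: 0.0599
grip_force: 0.0
```

Call:
{"op": "servo_tool", "data": {"moves": "-0.004 0 0.002 0 0.06;-0.004 0 0.004 0 0.06;-0.004 0 0.004 0 0.06", "grip_force": 40}}

```text
time: 6.52
position: [0.5689, -0.1681, 0.0117]
tool_rot: [0.853, 0.521, 0.001, 0.001]
ft_force: [0.7, -0.0, 0.6]
grip_width: 0.0601
grip_force: 0.0
```

Call:
{"op": "servo_tool", "data": {"moves": "0 0 0 0 0.0;0 0 0 0 0.0;0 0 0 0 0.0;0 0 0 0 0.0;0 0 0 0 0.0;0 0 0 0 0.0;0 0 0 0 0.0;0 0 0 0 0.0"}}

```text
time: 7.18
position: [0.5673, -0.1672, 0.0102]
tool_rot: [0.853, 0.521, -0.0, -0.001]
ft_force: [0.1, -0.1, -1.8]
grip_width: 0.0156
grip_force: 40.0
```

Call:
{"op": "servo_tool", "data": {"moves": "0 0 -0.03 0 0;0 0 -0.07 0 0;0.03 -0.018 -0.11 0 0;0.06 -0.036 -0.14 -2 0;0.09 -0.054 -0.15 -4 0;0.12 -0.072 -0.15 -6 0;0.15 -0.09 -0.15 -8 0;0.18 -0.108 -0.15 -10.3 0;0.21 -0.126 -0.15 -10.3 0;0.24 -0.144 -0.15 -10.3 0"}}

```text
time: 8.02
position: [0.5486, 0.1134, 0.1601]
tool_rot: [0.803, 0.596, -0.0, -0.0]
ft_force: [1.0, 0.5, -1.9]
grip_width: 0.0156
grip_force: 40.0
```

Call:
{"op": "servo_tool", "data": {"moves": "0.03 -0.011 0 0 0;0.05 -0.022 0 0 0;0.0752 -0.0276 0 0 0;0.0752 -0.0276 0 0 0;0.0752 -0.0276 0 0 0"}}

```text
time: 8.43
position: [0.5442, 0.1929, 0.1599]
tool_rot: [0.802, 0.597, -0.0, -0.0]
ft_force: [0.3, -0.4, -1.5]
grip_width: 0.0156
grip_force: 40.0
```

Run:
```python
from h import *
import pickle
m=cams.camera_model('wrist'); im=cams.camera('wrist'); cv2.imwrite('pics/w5f.png',im); pickle.dump(m,open('w5.pkl','wb'))
o=get_obs();print(o['position'],o['tool_rot'],o['time'],o['grip_width'],o['ft_force'],o['moment'])
print(rel([.5442,.1922,.071]),2*np.degrees(np.arctan2(o['tool_rot'][1],o['tool_rot'][0])))
cv2.imwrite('pics/w5.png',cv2.resize(im[90:250,150:370],(770,560),interpolation=cv2.INTER_CUBIC))
```

```text
[0.54424269 0.19188652 0.15990576] [ 8.02596577e-01  5.96521960e-01 -5.33490531e-04 -2.66018704e-05] 8.4833 0.01572247809175162 [ 0.38944162 -0.86458721 -2.35299663] [-0.0404075  -0.09973499  0.00338041]
[ 3.61176314e-04 -7.08763757e-05  8.89055598e-02] 73.24242298628582
```

View pics/w5.png

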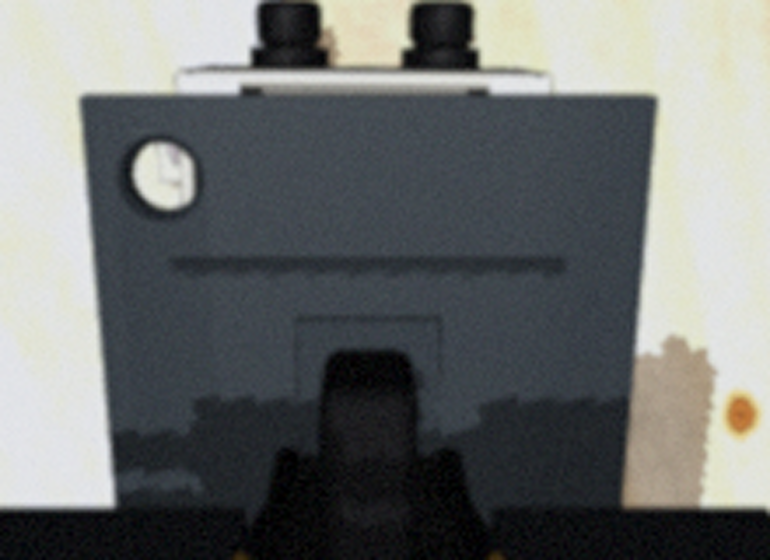

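The held plate is level and square. Its far corners are at crop (80,96) and (657,96), and the box rim's far corners are just behind at (176,72) and (552,72). Next I compare where they lie in the world.

Run:
```python
from h import *
import pickle
m=pickle.load(open('w5.pkl','rb')); f=lambda u,v:(u/3.5+150,v/3.5+90)
for n,pts,z,h in(('plate',((80,96),(657,96)),.1557,.074),('box',((176,70),(552,70)),.062,.075)):
    a,b=[plane(m,*f(*p),z)[:2] for p in pts]
    d=b-a;ex=d/np.linalg.norm(d);ey=np.array([-ex[1],ex[0]])
    print(n,np.linalg.norm(d),(a+b)/2-h*ey,np.degrees(np.arctan2(d[1],d[0])))
h=plane(m,*f(162,178),.1557)[:2];y=np.radians(-16.9)
print('hole->centre',h-(-.036*np.array([np.cos(y),np.sin(y)])+.060*np.array([-np.sin(y),np.cos(y)])))
```

```text
plate 0.09725683557124913 [0.54551768 0.19183966] -16.644607744473
box 0.09837494690484555 [0.54457345 0.19236129] -16.645149070916727
hole->centre [0.54557557 0.19190247]
```

Everything is aligned within about 1 mm, so I lower the cover.

Call:
{"op": "servo_tool", "data": {"moves": "0 -0.001 0.03 0 0;0 -0.001 0.055 0 0;0 -0.001 0.068 0 0;0 -0.001 0.073 0 0;0 -0.001 0.077 0 0;0 -0.001 0.080 0 0;0 -0.001 0.083 0 0;0 -0.001 0.085 0 0;0 -0.001 0.086 0 0"}}

```text
time: 9.23
position: [0.5439, 0.1921, 0.0748]
tool_rot: [0.803, 0.596, 0.0, 0.0]
ft_force: [-2.0, 1.3, -1.1]
grip_width: 0.0158
grip_force: 40.0
```

Call:
{"op": "servo_tool", "data": {"moves": "0 0 0.0015 0 0;0 0 0.003 0 0;0 0 0.004 0 0;0 0 0.004 0 0"}}

```text
time: 9.57
position: [0.544, 0.1921, 0.0722]
tool_rot: [0.803, 0.596, 0.0, 0.0]
ft_force: [-3.0, 0.4, 8.3]
grip_width: 0.0156
grip_force: 40.0
```

Contact at z 0.0722, the expected seated height. I release, rise and look.

Call:
{"op": "servo_tool", "data": {"moves": "0 0 0 0 0.05;0 0 0 0 0.05;0 0 0 0 0.05;0 0 0 0 0.05;0 0 0 0 0.05;-0.02 0 -0.04 0 0.05;-0.05 0 -0.08 0 0.05;-0.05 0 -0.12 0 0.05;-0.05 0 -0.14 0 0.05;-0.05 0 -0.14 0 0.05"}}

```text
time: 10.4
position: [0.5335, 0.1437, 0.2165]
tool_rot: [0.803, 0.596, 0.005, 0.004]
ft_force: [0.8, 0.8, 0.6]
grip_width: 0.0501
grip_force: 0.0
```

Run:
```python
from h import *
import pickle
m=cams.camera_model('wrist'); im=cams.camera('wrist'); pickle.dump(m,open('w6.pkl','wb'))
o=get_obs();print(o['position'],o['tool_rot'],o['time'])
cv2.imwrite('pics/w6.png',cv2.resize(im[40:240,150:370],(660,600),interpolation=cv2.INTER_CUBIC))
```

```text
[0.5318467  0.14386706 0.21377779] [0.80321109 0.5956796  0.00350858 0.0023368 ] 10.45
```

View pics/w6.png

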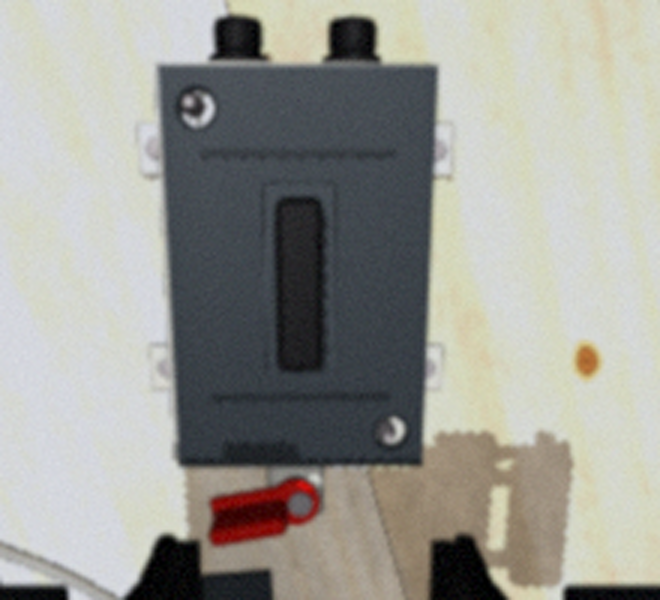

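The cover is seated, with both pins showing in their holes at (195,107) and (390,430). The latch pivot is at (301,502), its bar pointing to -x and slightly -y (about 1.75 rad). I shut the fingers and go down on the latch's outer side.

Call:
{"op": "servo_tool", "data": {"moves": "-0.07 -0.018 0 0 0;-0.07 -0.018 0 0 0;-0.07 -0.018 0.02 0 0;-0.07 -0.018 0.02 0 0;-0.07 -0.018 0.04 0 0;-0.07 -0.018 0.08 0 0;-0.07 -0.018 0.11 0 0;-0.07 -0.018 0.127 0 0;-0.07 -0.018 0.127 0 0;-0.07 -0.018 0.127 0 0"}}

```text
time: 11.28
position: [0.4912, 0.0829, 0.0822]
tool_rot: [0.803, 0.596, -0.001, -0.001]
ft_force: [0.3, 0.0, 0.1]
grip_width: 0.0011
grip_force: 0.0
```

```bash
cat > bx.py <<'E'
from h import *
o=get_obs();y=np.radians(-16.9);ex=np.array([np.cos(y),np.sin(y)]);ey=np.array([-ex[1],ex[0]])
d=o['position'][:2]-np.array([.5442,.1922]);print('rel pivot mm',d@ex*1e3,d@ey*1e3+88,o['position'][2],o['grip_width'],o['ft_force'])
E
python3 bx.py
```

```text
rel pivot mm -18.950787465568872 -32.019048340806904 0.08217307717755334 0.001073759321592476 [0.25177101 0.04205609 0.08371087]
```

Call:
{"op": "servo_tool", "data": {"moves": "0.010 0 0 0 0;0.016 -0.003 0 0 0;0.023 -0.008 0 0 0;0.029 -0.011 0 0 0;0.034 -0.012 0 0 0;0.040 -0.011 0 0 0;0.046 -0.009 0 0 0;0.050 -0.006 0 0 0;0.053 -0.002 0 0 0;0.054 0.000 0 0 0"}}

```text
time: 12.12
position: [0.5085, 0.1345, 0.0834]
tool_rot: [0.803, 0.596, 0.0, 0.0]
ft_force: [-2.0, -0.0, -0.6]
grip_width: 0.0003
grip_force: 0.6
```

```bash
python3 bx.py
```

```text
rel pivot mm -17.435285612465805 22.41335662399699 0.08336401113998393 0.00028022474780080384 [-1.9591897  -0.04103699 -0.55269226]
```

Call:
{"op": "servo_tool", "data": {"moves": "0 0.001 0 0 0;0 0.002 0 0 0;0 0.002 0 0 0"}}

```text
time: 12.37
position: [0.5098, 0.1334, 0.0833]
tool_rot: [0.803, 0.596, 0.0, -0.0]
ft_force: [-0.1, 1.0, -0.8]
grip_width: 0.0005
grip_force: 0.3
```

```bash
python3 bx.py
```

```text
rel pivot mm -15.865914562270676 21.771185632096746 0.08333130239841152 0.00047172416721287584 [-0.13807626  1.01363828 -0.7748654 ]
```

Call:
{"op": "servo_tool", "data": {"moves": "0 0.001 0 0 0;0 0.002 0 0 0;0 0.003 0 0 0;0 0.004 0 0 0;0 0.004 0 0 0"}}

```text
time: 12.78
position: [0.5102, 0.1329, 0.0831]
tool_rot: [0.803, 0.596, -0.002, -0.002]
ft_force: [-5.3, 3.9, 3.0]
grip_width: 0.0004
grip_force: 3.2
```

```bash
python3 bx.py
```

```text
rel pivot mm -15.296521973588113 21.34277424548449 0.08310829686542417 0.0003645492592272264 [-5.33269542  3.92304435  2.97561477]
```

The force is rising with no further motion, so it is at the stop. I back off, rise and check.

Call:
{"op": "servo_tool", "data": {"moves": "0 -0.012 0 0 0;0 -0.02 -0.01 0 0;-0.01 -0.02 -0.05 0 0;-0.03 -0.01 -0.09 0 0;-0.03 0.015 -0.13 0 0;-0.03 0.015 -0.13 0 0;-0.03 0.015 -0.13 0 0;-0.03 0.015 -0.13 0 0"}}

```text
time: 13.45
position: [0.5187, 0.099, 0.2138]
tool_rot: [0.803, 0.596, 0.0, 0.0]
ft_force: [-0.4, 0.1, 0.4]
grip_width: 0.0006
grip_force: 0.0
```

Run:
```python
from h import *
m=cams.camera_model('wrist'); im=cams.camera('wrist')
cv2.imwrite('pics/w7.png',cv2.resize(im[40:240,150:370],(660,600),interpolation=cv2.INTER_CUBIC))
hsv=cv2.cvtColor(im,cv2.COLOR_BGR2HSV);k=((hsv[...,0]<6)|(hsv[...,0]>174))&(hsv[...,1]>150)&(hsv[...,2]>60)
k[:40]=0;k[240:]=0;k[:,:150]=0;k[:,370:]=0
n,l,s,c=cv2.connectedComponentsWithStats(k.astype(np.uint8));i=1+s[1:,4].argmax();print(s[i],c[i])
v,u=np.where(l==i);P=np.array([plane(m,a,b,.085)[:2] for a,b in zip(u,v)])
w,V=np.linalg.eigh(np.cov(P.T));d=V[:,1];print('bar axis yaw',np.degrees(np.arctan2(d[1],d[0])),'box y 73.1')
o=get_obs();print(o['time'],o['position'],o['ft_force'])
```

```text
[242 139  17  37 490] [249.98979592 155.44489796]
bar axis yaw 72.80045735649485 box y 73.1
13.5 [0.51726435 0.0992798  0.2124692 ] [-0.57725358 -0.24379661 -0.89858958]
```

View pics/w7.png

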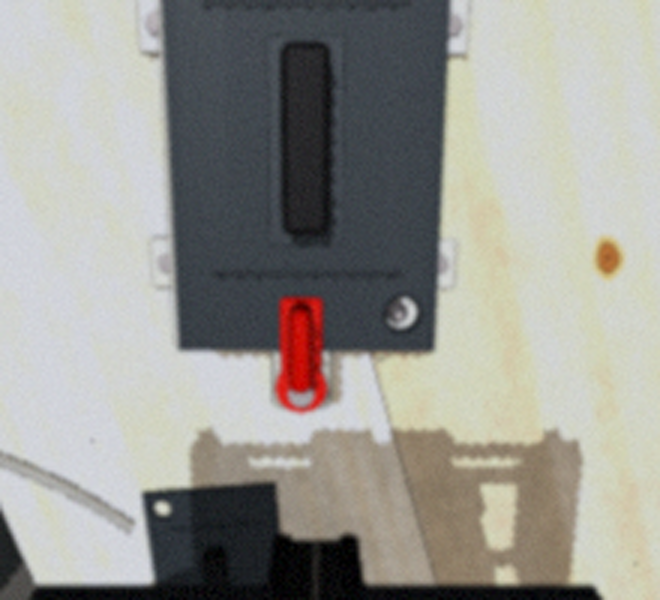

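The latch at (300,350) lies straight over the cover, 72.8° against the box's 73.1°. The cover is still seated and the arm is clear, so I hand in.

```bash
python3 -c "
from rig import job
print(job.hand_in())"
```

```text
the job is handed in; nothing more can be done
None
```

The job is handed in, but the hand-in returned no verdict: by force readings and camera checks the fuse carrier is down, the cover is seated over both pins and the latch lies straight over it, with no bystander touched.

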